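# Bleed the entrance heater: stop the pump, then hold the vent lever at the mark

### The arm

A 6-joint arm with a two-finger parallel gripper is mounted at the origin on the work surface. World frame = base frame: x ahead of the robot, y to its left, z up, the work surface at z = 0. Lengths are in m, angles in degrees, forces in N, time in s.
With the tool pointing down it reaches from about 0.4 to 0.825 m from the base axis. Payload 7 kg.
Tool frame: the origin (TCP) lies at the very end of the fingers, on their centre line; the grasp point (between the pads) lies 19 mm behind it; x points along the fingers, z is the direction in which the jaws open and shut, and the axes are right-handed (so a half turn about x gives the same grasp; the last joint's range is limited). The gripper opens to 88 mm and grips with 3 to 60 N. Pads are 19 mm wide; open, the fingers measure 130 mm over their backs; the gripper's body (78 mm by 193 mm) begins 47 mm behind the grasp point.
Start: joints at [93.283, 20.546, 0.682, 0, -70.136, -16.507], TCP at [0.154, 0.657, 0.227] pointing down, gripper open.
Joint ranges: [-176.03, 176.03], [-82.01, 121.73], [-58.28, 71.71], [-173.87, 95.51], [-174.79, -0.11], [-173.66, 173.66]. Speed limits (degrees/s): [136.94, 136.94, 172.46, 180, 180, 180].

### API

Orientations are given as [roll, pitch, yaw] about the fixed x, y, z axes, in that order (R = Rz(yaw) Ry(pitch) Rx(roll)).
In Python, from plant import sensors, cams, workorder gives the robot as it stands. The module is installed in compiled form; this text tells all that it offers.
- The arm moves only by the shell command python3 -m handwheel 'ROWS' [OPENING] [FORCE]. ROWS is JSON, one flat list of numbers, 4 for each row, row after row: the shift along the tool's x, y, z in cm, then the turn about the tool's x in degrees. A call has exactly 10 rows; each row is the pose to reach, as a shift and turn from the pose commanded when the call began, along the tool's axes at that moment; what a row does not reach only later rows make up. A row lasts 1/8 s, in which the tool goes at most 62.5 mm and 10.7 degrees, less where a joint would pass 70% of its speed; a pose out of reach is approached as far as the arm can. A call with a gripper value outside its range is refused whole. OPENING is the finger opening in cm, from 0 to 8.76, set as the call begins (- or left out, the last holds). The fingers move at their own pace and stop on an object; FORCE is the grip in N (left out, the last holds). Time passes only in rows, so rows that repeat a pose let the fingers close, or fill a call up. It gives the time, the measured TCP pose, the force and the opening at its end, in the units of the state.
- sensors.get_state(): the state, without advancing time (a new reading comes with each control period).
- cams.capture(name): name is "scene" or "top"; returns a dict with "image" (400x640x3 uint8, red, green, blue), "fov_y" (degrees; the focal length in pixels is half the picture's height over the tangent of half this angle, whatever the lens; pixels are square), "cx", "cy" (the principal point, pixels), "D" ([k1, k2, p1, p2, k3] as OpenCV has them; the pictures are not rectified), "xyz" and "rotation" of the camera in the world. Camera axes: x right, y down, z forward; pixel columns grow to the right and rows downward; lengths in m; the calibration is good to about 2 mm. A picture is of the moment at which its call begins. There is no depth.
- workorder.close_job(): hands the job in, once; it reports no verdict.
The state is a dict: "time_s": time; "joints": joint angles; "qd": joint speeds; "joint_torque": joint torques, N m; "tcp_pos": TCP position; "eef_rot": TCP orientation; "contact_force": force on the tool from outside, world axes, zero at the start; "moment": the same for the moment, N m; "gripper_width": finger opening in m.
Only numpy, scipy, OpenCV 4.12 (cv2) and the standard library are available. Lean on these libraries where they do the work, as an engineer would, in place of code of your own. Each camera call takes 0.05 s, during which the arm holds its last target.

### The job

Bleed the entrance heater: push the red pump-stop button on the grey control box fully down and let it come back up, then press the vent valve's blue-padded spring lever down with the gripper until its blue pointer stands level with the yellow mark on the post, and keep it there, steady, for at least three seconds. The program finishes while still holding the lever down at the mark: do not let go or back off at the end. Never push the lever down onto its rubber stop, do not shift the yellow mark, and leave everything else on the bench where it is.

Things in the scene. Friction and masses are not known exactly. Their poses are not given: they have to be found in the camera images.
- vent: Vent valve, fixed, left or right on the bench (the control box is on the other side): dark steel base plate 230 x 130 x 12 mm. Origin: centre of the underside. Its -x axis is the way the lever points (pivot to pad), +y from the lever to the post with the yellow mark, z up. Aluminium post 8 x 6 mm at (-82, 50) mm, 125 mm tall; grey pivot cheeks at x = +70 mm, 124 mm tall.
- lever_pivot (a point): Centre of the lever's pivot pin, 110 mm above the bench. The pin is level, along the vent's y axis.
- lever_pad (a point): Centre of the top face of the lever's round blue pad (diameter 44 mm, 20 mm thick), where it is pressed down from above. 130 mm from the pivot along the lever and 10 mm above the lever's centre line; 120 mm above the bench at rest, when the lever is level.
- pointer (a point): Tip of the blue pointer, a flat bar 7 mm wide, 4 mm thick, sticking out of the pad's side towards the post: 128 mm from the pivot along the lever, 50 mm to the side of its centre line, at the centre line's height (110 mm above the bench at rest). It sinks with the pad, almost exactly as far, and passes beside the yellow mark without touching it.
- mark (a point): Centre of the yellow mark, a clip 20 x 14 mm and 10 mm tall on the post. It is set 14 to 30 mm below the resting pointer. The pointer is at the mark when its tip is within the clip's 10 mm height. It can be slid along the post, with about 8 N, but must stay.
- vent_lever (a joint): Lever angle in rad: 0 at rest (level), grows as the pad is pressed down, 0.33 on the rubber stop (black, diameter 22 mm, under the middle of the lever). The spring returns it: about 3 N at the pad to start moving it, rising by about 2.4 N for each 10 mm, about 13 N at the stop.
- stop_button_top (a point): Centre of the top face of the red pump-stop button, diameter 32 mm, on top of the grey control box (130 x 110 mm, 60 mm tall, fixed). It is pressed straight down.
- stop_button (a joint): Travel of the button in m: 0 up, 0.008 fully down; springs back. Takes about 6 N when fully down.
- stand_lid: Bystander: white ceramic umbrella-stand lid, 170 mm across, 46 mm tall, lying loose. Origin: centre of the underside.
- tip_a: Bystander: aluminium trekking pole tip, 90 mm long, 17 mm thick, lying loose along its x axis. Origin: under its middle.
- tip_b: Bystander: the other pole tip, the same.
- ice_cleat: Bystander: yellow ice cleat, 110 x 76 x 17 mm with steel studs, lying loose. Origin: centre of the underside.
- key_bowl: Bystander: blue ceramic bowl, 110 mm across, 40 mm tall, loose. Origin: centre of the underside.
- drawer_box_drawer0_handle (a point): Bystander: grip point of the brass knob of a small wooden drawer box (130 x 160 x 100 mm, fixed, at the back of the bench), shut at the start; it must stay shut. The drawer slides towards the robot.
- thermo_knob (a joint): Bystander: angle in rad of the black knob of the round steel thermometer dial (130 mm across, 35 mm tall, at the back); 0 at the start, must stay.
Things that resemble listed ones, but are neither listed nor needed, are in the scene too. Leave any green or purple look-alike of the part that bears stop_button_top alone.

How it is judged:
By the outcome, as a careful person would: the job done as asked, in the order asked, and still so for the second after the job is handed in, while the arm keeps its last pose, push and grip.
It also fails if it takes over 48 s, if anything falls off the work surface, if the arm or the gripper's body presses on something with over 40 N, if the wrist force passes 120 N, or if a joint passes its speed limit or range.

## Working session

There is one attempt and no reset: what is moved stays moved. The work goes in short steps, Python scripts to look and compute and a shell command to move; the robot and the scene stay as the last step left them, time stands still between calls to the robot, and variables do not carry over. Pictures are saved under pics/ and viewed, and the job is handed in when it is done.

```bash
mkdir -p pics
cat > h.py <<'E'
import numpy as np, cv2, pickle
def K(c):
    f=200/np.tan(np.radians(c["fov_y"])/2); return np.array([[f,0,c["cx"]],[0,f,c["cy"]],[0,0,1.]])
def ray(c,px):
    p=cv2.undistortPoints(np.array([[px]],float),K(c),np.array(c["D"],float))[0,0]
    d=np.array(c["rotation"])@np.array([p[0],p[1],1]); return np.array(c["xyz"]),d/np.linalg.norm(d)
def plane(c,px,z):
    o,d=ray(c,px); return o+d*(z-o[2])/d[2]
def tri(c1,p1,c2,p2):
    o1,d1=ray(c1,p1);o2,d2=ray(c2,p2)
    s=np.linalg.lstsq(np.c_[d1,-d2],o2-o1,rcond=None)[0]
    a=o1+s[0]*d1;b=o2+s[1]*d2; return (a+b)/2,np.linalg.norm(a-b)
def proj(c,P):
    R=np.array(c["rotation"]).T; t=-R@np.array(c["xyz"])
    return cv2.projectPoints(np.array(P,float).reshape(-1,1,3),cv2.Rodrigues(R)[0],t,K(c),np.array(c["D"],float))[0][:,0]
def snap(tag):
    from plant import cams
    r={}
    for n in("scene","top"):
        r[n]=cams.capture(n); cv2.imwrite(f"pics/{tag}_{n}.png",r[n]["image"][:,:,::-1])
    pickle.dump(r,open(f"{tag}.pkl","wb")); return r
def load(tag): return pickle.load(open(f"{tag}.pkl","rb"))
def crop(tag,n,x0,y0,x1,y1,k):
    im=load(tag)[n]["image"][y0:y1,x0:x1,::-1]
    cv2.imwrite(f"pics/{tag}_{n}_c{x0}_{y0}.png",cv2.resize(im,None,fx=k,fy=k,interpolation=cv2.INTER_CUBIC))
E
python3 - <<'E'
from h import *
from plant import sensors
r=snap("a")
for n in r: print(n,r[n]["xyz"],np.round(r[n]["rotation"],3).tolist(),r[n]["fov_y"],r[n]["D"])
s=sensors.get_state(); print(s)
E
```

```text
scene [ 0.91876282 -0.60250687  1.33569533] [-149.591, -0.579, 32.435] 44.0467466311887 [0.02970627 0.         0.         0.         0.        ]
top [ 4.66916507e-01 -1.71414372e-03  1.74219680e+00] [-177.684, 1.086, -88.537] 42.59137168248622 [-0.1219024  0.         0.         0.         0.       ]
{'time_s': 0.1, 'joints': array([ 9.32829517e+01,  2.05871697e+01,  6.39240833e-01, -1.75476983e-02,
       -7.01363439e+01, -1.65062728e+01]), 'qd': array([ 0.01041071, -0.06908288,  0.06514903,  0.04070184,  0.02716212,
        0.00742615]), 'joint_torque': array([-9.85500301e-04, -5.84164739e+01,  2.93755335e+01,  7.01549470e+00,
        1.01905144e-02, -5.37869209e-05]), 'tcp_pos': array([0.15433904, 0.65666736, 0.22572045]), 'eef_rot': array([  5.43176325,  89.91412727, -97.79753235]), 'contact_force': array([-0.21625076, -0.42852663,  0.46358068]), 'moment': array([0.02386177, 0.04411531, 0.00919133]), 'gripper_width': 0.08728487368816873}
```

View pics/a_scene.png

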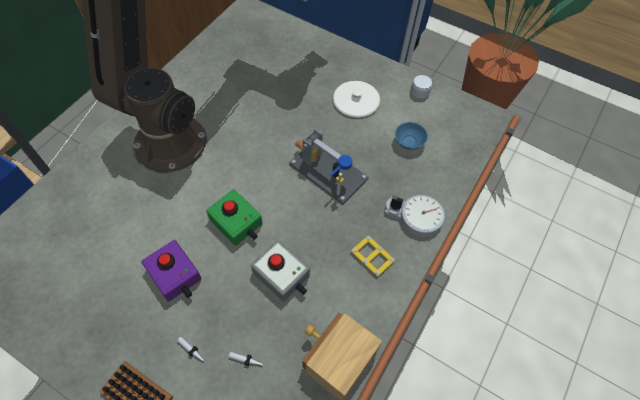

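View pics/a_top.png

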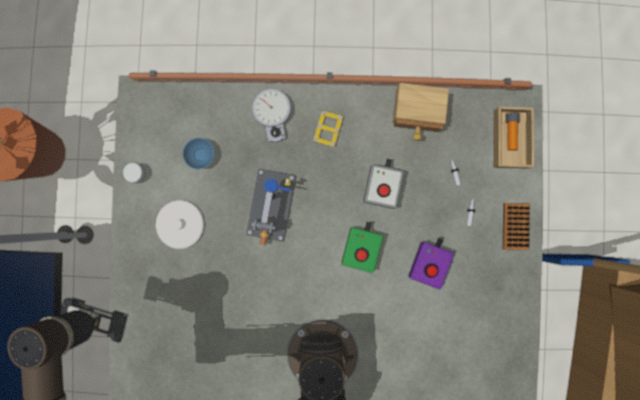

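```bash
cat >> h.py <<'E'
from scipy.spatial.transform import Rotation as Rn
def Rc(c):
    return Rn.from_euler('xyz',c["rotation"],degrees=True).as_matrix()
def ray(c,px):
    p=cv2.undistortPoints(np.array([[px]],float),K(c),np.array(c["D"],float))[0,0]
    d=Rc(c)@np.array([p[0],p[1],1]); return np.array(c["xyz"]),d/np.linalg.norm(d)
def proj(c,P):
    R=Rc(c).T; t=-R@np.array(c["xyz"])
    return cv2.projectPoints(np.array(P,float).reshape(-1,1,3),cv2.Rodrigues(R)[0],t,K(c),np.array(c["D"],float))[0][:,0]
E
python3 - <<'E'
from h import *
r=load("a")
for n,w in(("scene",[((300,130,380,210),'b'),((245,235,310,300),'r'),((320,160,355,195),'y')]),("top",[((245,165,305,245),'b'),((360,160,410,210),'r'),((275,165,300,200),'y')])):
    im=r[n]["image"]
    hsv=cv2.cvtColor(im,cv2.COLOR_RGB2HSV)
    for (x0,y0,x1,y1),k in w:
        h=hsv[y0:y1,x0:x1]; H,S,V=h[...,0],h[...,1],h[...,2]
        m={'b':(abs(H.astype(int)-112)<14)&(S>130)&(V>50),'r':((H<8)|(H>172))&(S>130)&(V>60),'y':(abs(H.astype(int)-27)<7)&(S>110)&(V>70)}[k].astype(np.uint8)
        nc,l,st,ce=cv2.connectedComponentsWithStats(m)
        for i in range(1,nc):
            if st[i,4]>5: print(n,k,st[i]+[x0,y0,0,0,0],ce[i]+[x0,y0])
crop("a","scene",280,120,380,210,8); crop("a","top",240,160,310,250,8)
E
```

```text
scene b [331 155  21  21 203] [342.72906404 163.2955665 ]
scene r [270 254  12  13 118] [275.60169492 260.04237288]
scene y [336 176   8   7  27] [339.2962963  179.44444444]
top b [264 179  26  13 157] [272.50955414 185.7133758 ]
top r [379 185  10  11  87] [383.57471264 189.86206897]
top y [285 179   6   7  20] [287.5  182.75]
```

```bash
python3 -c "
from h import *
crop('a','scene',190,180,320,310,5)"; ls pics
```

```text
a_scene.png
a_scene_c190_180.png
a_scene_c280_120.png
a_top.png
a_top_c240_160.png
```

View pics/a_scene_c280_120.png

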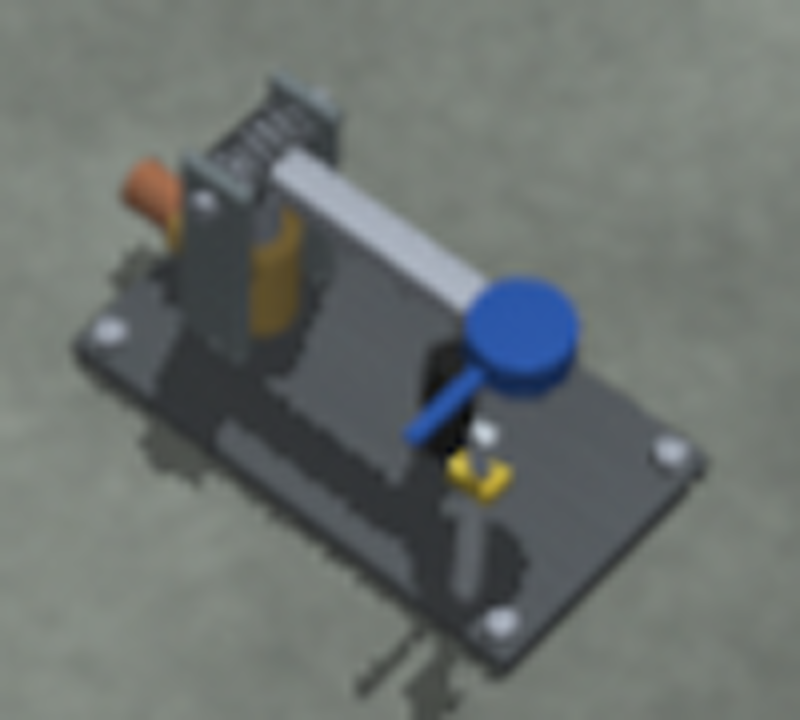

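View pics/a_top_c240_160.png

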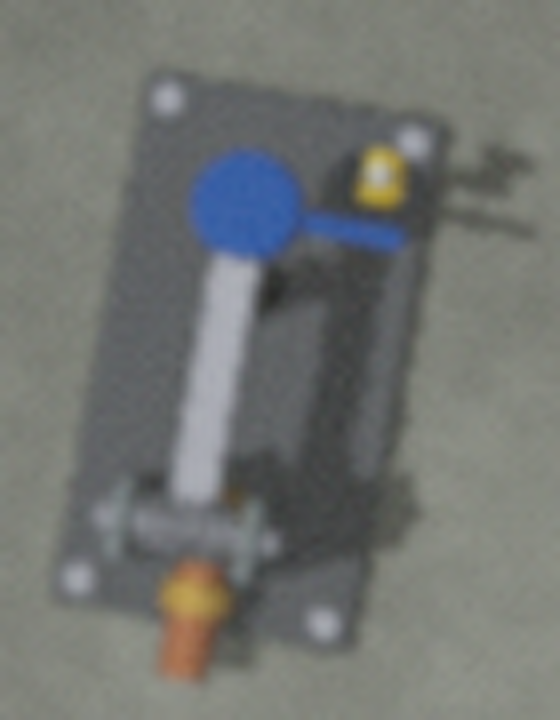

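View pics/a_scene_c190_180.png

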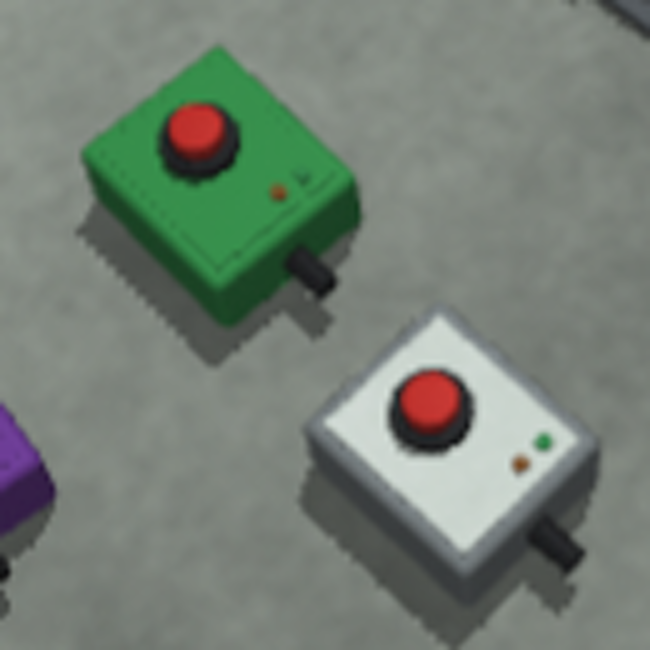

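Run:
```python
from h import *
r=load("a"); S,T=r["scene"],r["top"]
f=lambda x0,y0,u,v,k:(x0+(u+.5)/k-.5,y0+(v+.5)/k-.5)
pS=f(280,120,522,325,8);pT=f(240,160,246,203,8)
print("pad",tri(S,pS,T,pT),plane(S,pS,.12),plane(T,pT,.12))
bS=f(190,180,431,396,5);bT=(383.6,189.6)
print("btn",tri(S,bS,T,bT))
qS=f(280,120,410,434,8);qT=f(240,160,404,239,8)
print("ptr",tri(S,qS,T,qT),plane(T,qT,.112))
# plate corners top view z=.012
cT=[f(240,160,*p,8) for p in[(152,78),(445,122),(350,645),(60,597)]]
cS=[f(280,120,*p,8) for p in[(705,460),(500,660),(80,345)]]
PT=np.array([plane(T,c,.012) for c in cT]);print(PT, [plane(S,c,.012) for c in cS])
for a,b in((0,1),(1,2),(2,3),(3,0)): print(np.linalg.norm(PT[a]-PT[b]))
```

```text
pad (array([0.56142787, 0.17867702, 0.11651596]), np.float64(0.0005569604246708365)) [0.56222797 0.17627252 0.12      ] [0.56145721 0.17844657 0.12      ]
btn (array([ 0.557721  , -0.18529832,  0.0802082 ]), np.float64(0.0002030166496726324))
ptr (array([0.54952416, 0.11607312, 0.11237979]), np.float64(0.0011109213051241572)) [0.54908375 0.11578516 0.112     ]
[[0.61993403 0.23209335 0.012     ]
 [0.60410312 0.1070045  0.012     ]
 [0.38226839 0.14114376 0.012     ]
 [0.3990319  0.26467118 0.012     ]] [array([0.62504666, 0.22855074, 0.012     ]), array([0.60314453, 0.10487783, 0.012     ]), array([0.38492196, 0.13976197, 0.012     ])]
0.1260866299887611
0.22444629129798827
0.12465969084979148
0.22329144056651976
```

```bash
python3 - <<'E'
from h import *
r=load("a"); S,T=r["scene"],r["top"]
for n,b in(("scene",(325,160,355,190)),("top",(275,168,305,198))):
    crop("a",n,*b,20)
C=np.array([.5013,.1862,0]);ex=np.array([-.989,.150,0]);ey=np.array([-.150,-.989,0]);ez=np.array([0,0,1.])
L=lambda x,y,z:C+ex*x+ey*y+ez*z
# pixel of post axis points at several heights
for z in(.125,.11,.10,.095,.09,.085,.08,.075,.02): print(z,proj(S,L(-.082,.05,z)).round(2),proj(T,L(-.082,.05,z)).round(2))
E
cd pics; python3 -c "
import cv2,numpy as np
a=cv2.imread('a_scene_c325_160.png');b=cv2.imread('a_top_c275_168.png')
cv2.imwrite('mk.png',cv2.resize(np.hstack([a,b]),(800,400)))"
```

```text
0.125 [[339.71 173.37]] [[287.27 181.01]]
0.11 [[339.4  176.17]] [[287.62 181.33]]
0.1 [[339.19 178.  ]] [[287.86 181.54]]
0.095 [[339.09 178.91]] [[287.97 181.65]]
0.09 [[338.98 179.82]] [[288.09 181.75]]
0.085 [[338.88 180.72]] [[288.2  181.86]]
0.08 [[338.78 181.61]] [[288.32 181.96]]
0.075 [[338.68 182.5 ]] [[288.43 182.06]]
0.02 [[337.61 191.95]] [[289.63 183.15]]
```

View pics/a_scene_c325_160.png

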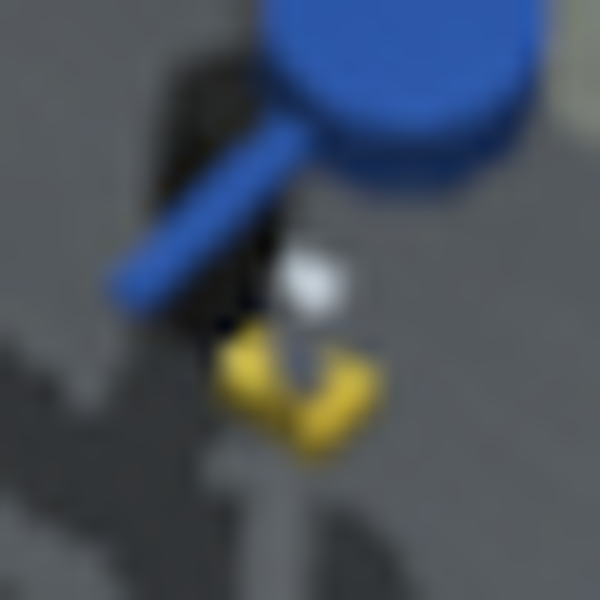

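View pics/a_top_c275_168.png

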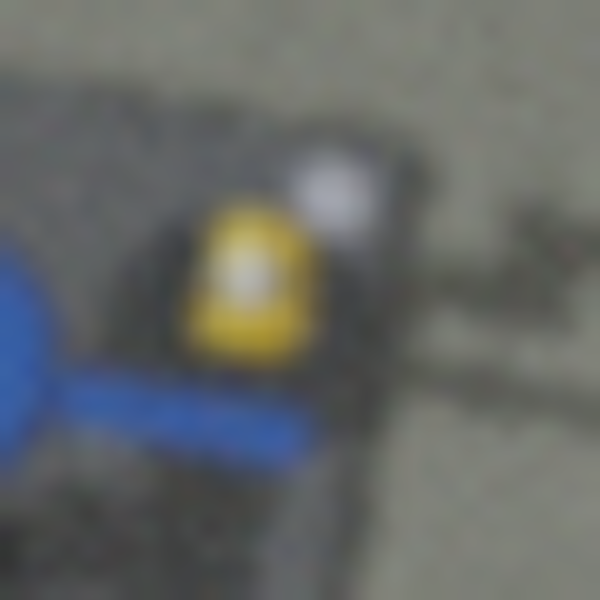

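Run:
```python
from h import *
r=load("a"); S,T=r["scene"],r["top"]
C=np.array([.5013,.1862,0]);ex=np.array([-.989,.150,0]);ey=np.array([-.150,-.989,0]);ez=np.array([0,0,1.])
L=lambda x,y,z:C+ex*x+ey*y+ez*z
def zat(c,px,x,y):
    o,d=ray(c,px);P=L(x,y,0); # closest approach of ray to vertical line
    s=np.linalg.lstsq(np.c_[d,-ez],P-o,rcond=None)[0]; q=o+s[0]*d
    return round(float(s[1]),4),np.round(q-P,4)[:2]
f=lambda u,v:(325+(u+.5)/20-.5,160+(v+.5)/20-.5)
print("posttop",zat(S,f(310,285),-.082,.05))
print("low corner bottom",zat(S,f(315,463),-.092,.057))
print("left corner top/bot",zat(S,f(218,365),-.072,.057),zat(S,f(222,392),-.072,.057))
print("right corner top/bot",zat(S,f(383,375),-.092,.043),zat(S,f(380,400),-.092,.043))
print("back corner top",zat(S,f(255,322),-.072,.043))
print("front corner top(edge)",zat(S,f(308,415),-.092,.057))
print("ptr end",zat(S,f(128,300),-.058,.062),zat(S,f(128,300),-.058,.05))
print("padtop",zat(S,(344.8,160.2),-.06,0))
```

```text
posttop (0.1231, array([0.0009, 0.0004]))
low corner bottom (0.0929, array([0.0003, 0.0002]))
left corner top/bot (0.0993, array([0.0009, 0.0004])) (0.0921, array([0.0018, 0.0009]))
right corner top/bot (0.1009, array([0.001 , 0.0005])) (0.094, array([0.001 , 0.0005]))
back corner top (0.0943, array([-0.0019, -0.0009]))
front corner top(edge) (0.1057, array([-0.0013, -0.0006]))
ptr end (0.1085, array([0.001 , 0.0005])) (0.0937, array([-0.0052, -0.0027]))
padtop (0.1178, array([0.0009, 0.0004]))
```

```bash
cat >> h.py <<'E'
def go(P,c=None):
    from plant import sensors
    s=sensors.get_state(); R=Rn.from_euler('xyz',s["eef_rot"],degrees=True).as_matrix()
    d=np.array(P)-s["tcp_pos"]; print("t",s["time_s"],"tcp",s["tcp_pos"].round(4),"F",s["contact_force"].round(2),"shift cm",(R.T@d*100).round(2)); return R
E
python3 - <<'E'
from h import *
print(go([.5577,-.1853,.13]).round(3)); go([.42,.25,.2])
E
```

```text
t 0.1 tcp [0.1543 0.6567 0.2257] F [-0.22 -0.43  0.46] shift cm [ 9.69 58.53 72.72]
[[-0.     0.973 -0.229]
 [-0.001 -0.229 -0.973]
 [-1.     0.     0.001]]
t 0.1 tcp [0.1543 0.6567 0.2257] F [-0.22 -0.43  0.46] shift cm [ 2.63 35.17 33.5 ]
```

```bash
python3 -m handwheel '[0.3,3.9,3.7,0, 0.6,7.8,7.4,0, 0.9,11.7,11.2,0, 1.2,15.6,14.9,0, 1.5,19.5,18.6,0, 1.8,23.4,22.3,0, 2.1,27.3,26,0, 2.4,31.2,29.8,0, 2.6,35,33.5,0, 2.6,38,38.1,0]' 0 20
python3 - <<'E'
from h import *
from plant import sensors
go([.5577,-.1853,.14]); print(sensors.get_state()["joints"].round(1))
E
```

```text
time_s: 1.35
tcp_pos: [0.4378, 0.1977, 0.2002]
eef_rot: [-26.2, 90.0, -129.4]
contact_force: [0.2, 0.6, 0.4]
gripper_width: 0.0001
t 1.35 tcp [0.4378 0.1977 0.2002] F [0.23 0.56 0.43] shift cm [ 6.03 20.43 34.54]
[ 47.8   3.2 -25.3   0.  -61.5  28.9]
```

```bash
python3 -m handwheel '[0.6,2.7,4.6,0, 1.2,5.4,9.2,0, 1.8,8.1,13.8,0, 2.4,10.8,18.4,0, 3,13.5,23,0, 4,16.2,27.6,0, 6,18.5,31.3,0, 8,20,33.8,0, 10,20.4,34.5,0, 11,20.4,34.5,0]'
python3 - <<'E'
from h import *
from plant import sensors
go([.5577,-.1853,.08]);snap("b");crop("b","scene",190,180,330,310,5)
E
```

```text
time_s: 2.6
tcp_pos: [0.5559, -0.1839, 0.0889]
eef_rot: [-80.3, 89.9, 176.4]
contact_force: [0.5, 0.3, 0.0]
gripper_width: 0.0009
t 2.6 tcp [ 0.5559 -0.1839  0.0889] F [0.55 0.29 0.  ] shift cm [0.89 0.21 0.09]
```

View pics/b_scene_c190_180.png

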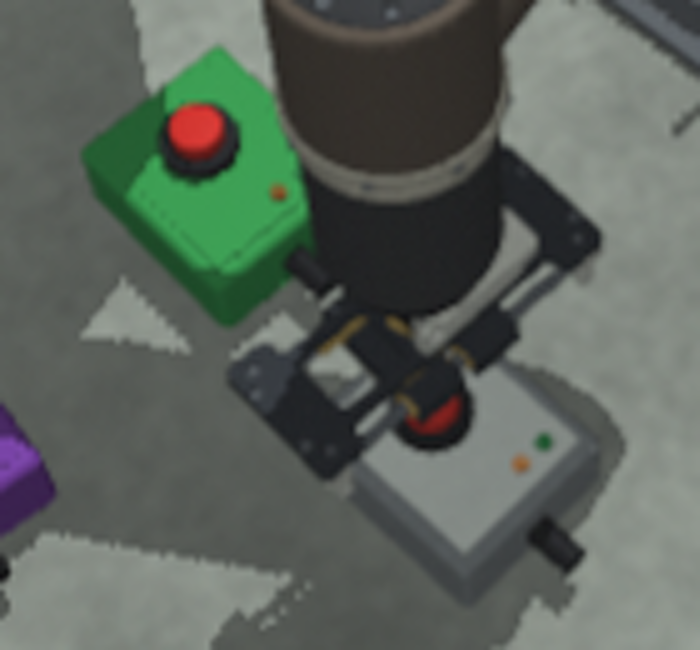

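Picture: closed fingertips stand just above the grey box's red button (crop (430,400)), well centred. Press.

```bash
python3 -m handwheel '[0.3,0.2,0.1,0, 0.6,0.2,0.1,0, 0.8,0.2,0.1,0, 1,0.2,0.1,0, 1.2,0.2,0.1,0, 1.4,0.2,0.1,0, 1.5,0.2,0.1,0, 1.6,0.2,0.1,0, 1.7,0.2,0.1,0, 1.7,0.2,0.1,0]'
```

```text
time_s: 3.95
tcp_pos: [0.5592, -0.1845, 0.076]
eef_rot: [93.4, 89.9, -9.7]
contact_force: [-5.9, 8.4, 23.8]
gripper_width: 0.0004
```

Run:
```python
from h import *
from plant import sensors
go([.5577,-.1853,.08]);snap("c");crop("c","scene",240,225,310,295,10)
```

```text
t 3.95 tcp [ 0.5592 -0.1845  0.076 ] F [-5.94  8.42 23.8 ] shift cm [-0.4  -0.13  0.12]
```

View pics/c_scene_c240_225.png

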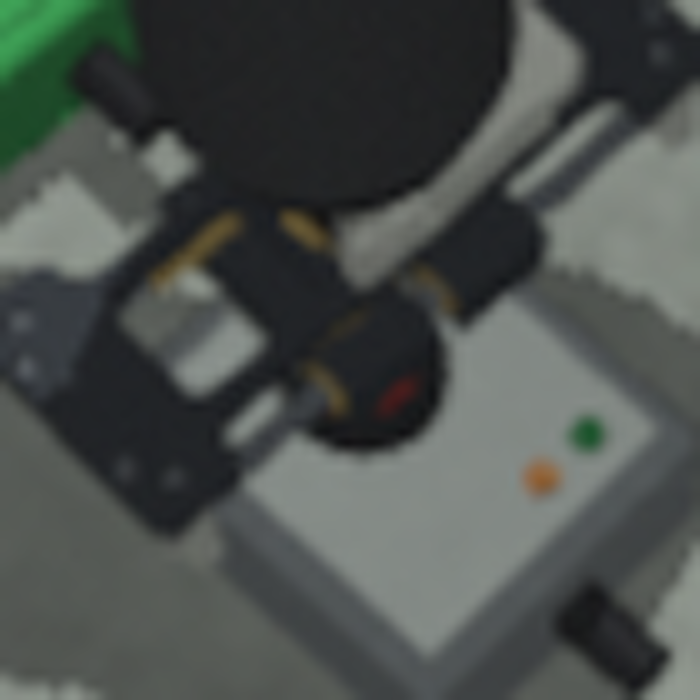

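```bash
python3 -m handwheel '[-0.1,0,0,0, -0.3,0,0,0, -0.4,0,0,0, -0.5,0,0,0, -0.5,0,0,0, -0.5,0,0,0, -0.5,0,0,0, -0.5,0,0,0, -0.5,0,0,0, -0.5,0,0,0]'
```

```text
time_s: 5.3
tcp_pos: [0.5589, -0.1848, 0.0787]
eef_rot: [87.8, 90.0, -15.5]
contact_force: [2.4, 3.0, 5.4]
gripper_width: 0.0005
```

```bash
python3 -m handwheel '[-0.1,0,0,0, -0.2,0,0,0, -0.3,0,0,0, -0.4,0,0,0, -0.4,0,0,0, -0.4,0,0,0, -0.4,0,0,0, -0.4,0,0,0, -0.4,0,0,0, -0.4,0,0,0]'
```

```text
time_s: 6.55
tcp_pos: [0.5583, -0.1848, 0.0825]
eef_rot: [-71.7, 90.0, -175.0]
contact_force: [0.9, -2.5, 2.6]
gripper_width: 0.0004
```

```bash
python3 -m handwheel '[-4,0,0,0, -9,0,0,9, -11,-0.9,-4,19, -11,-2,-9,29, -11,-3.1,-14,39, -11,-4.3,-19,49, -11,-5.4,-24,59, -11,-6.5,-29,69, -10,-7.6,-33.5,79, -9,-8,-35.5,85]'
python3 - <<'E'
from h import *
print(go([.561,.178,.13]).round(3));snap("d");crop("d","scene",230,120,380,290,4)
E
```

```text
time_s: 7.8
tcp_pos: [0.5608, 0.1815, 0.1715]
eef_rot: [11.6, 89.9, -176.8]
contact_force: [0.0, -0.7, 0.1]
gripper_width: 0.0003
t 7.8 tcp [0.5608 0.1815 0.1715] F [ 0.03 -0.65  0.06] shift cm [ 4.15  0.34 -0.08]
[[-0.002 -0.146 -0.989]
 [-0.    -0.989  0.146]
 [-1.     0.     0.002]]
```

View pics/d_scene_c230_120.png

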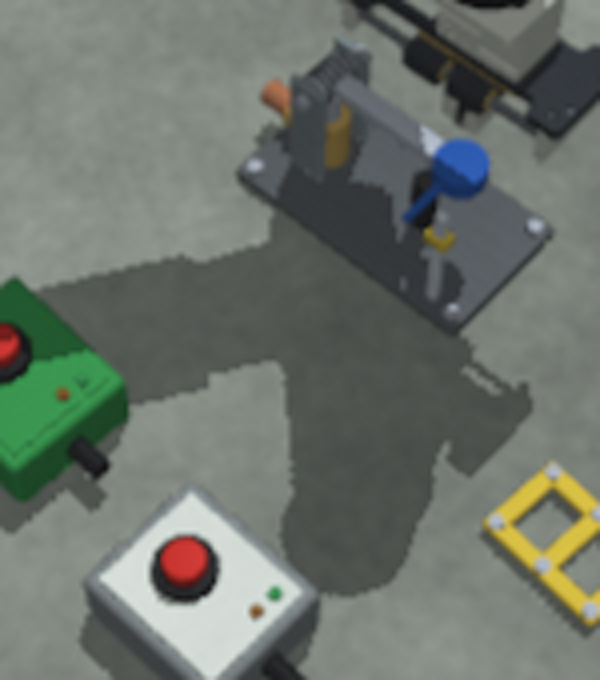

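Picture: the red button of the grey box is up again (crop (185,560)); pointer (410,215) and mark (438,238) are unobstructed, gripper over the pad. Go down in stages.

```bash
python3 -m handwheel '[1,0.1,0,0, 2,0.2,0,0, 3,0.3,0,0, 4,0.3,0,0, 4.5,0.3,0,0, 5,0.3,0,0, 5.3,0.3,0,0, 5.6,0.3,0,0, 5.9,0.3,0,0, 5.9,0.3,0,0]'
python3 - <<'E'
from h import *
go([.561,.178,.105]);snap("e");crop("e","scene",300,130,380,210,8)
E
```

```text
time_s: 9.15
tcp_pos: [0.5618, 0.1762, 0.1139]
eef_rot: [-164.8, 90.0, 7.0]
contact_force: [-0.0, -1.0, 5.6]
gripper_width: 0.0001
t 9.15 tcp [0.5618 0.1762 0.1139] F [-0.04 -1.    5.57] shift cm [ 0.89 -0.16  0.11]
```

View pics/e_scene_c300_130.png

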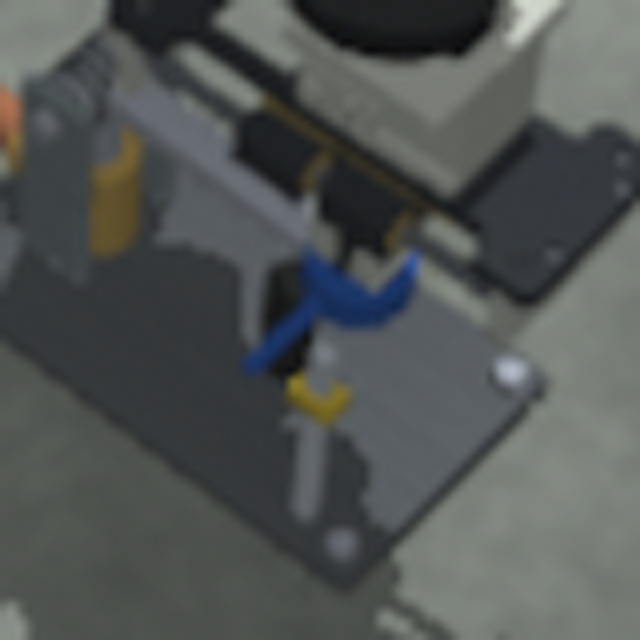

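```bash
cat >> h.py <<'E'
C=np.array([.5013,.1862,0]);ex=np.array([-.989,.150,0]);ey=np.array([-.150,-.989,0]);ez=np.array([0,0,1.])
L=lambda x,y,z:C+ex*x+ey*y+ez*z
def zat(c,px,x,y):
    o,d=ray(c,px);P=L(x,y,0)
    s=np.linalg.lstsq(np.c_[d,-ez],P-o,rcond=None)[0]
    return float(s[1])
def ptr(tag):
    # tip: mean row of blue bar at the outer 3 columns, weighted by blueness
    c=load(tag)["scene"]; im=c["image"].astype(float)
    b=np.clip(im[...,2]-im[...,0]-25,0,None)[160:195,320:337]
    nz=[]
    w=b[:,9:15]; rows=np.arange(160,195)
    cols=np.arange(329,335)
    cen=[(rows*w[:,i]).sum()/max(w[:,i].sum(),1e-6) for i in range(6)]
    print(tag,"bar centre rows at cols 329-334:",np.round(cen,2),w.sum(0).round())
    u=332; v=cen[3]
    o,d=ray(c,(u,v)); # intersect with vertical plane x_local=-.058
    A=L(-.058,0,0); t=((A-o)@ex)/(d@ex); q=o+t*d
    print("  bar at x=-58: z=%.4f ylocal=%.4f"%(q[2],(q-C)@ey))
E
python3 - <<'E'
from h import *
for t in"ade": ptr(t)
crop("e","scene",325,160,355,190,20)
E
```

```text
a bar centre rows at cols 329-334: [  0.   173.6  173.61 173.07 172.1  171.09] [  0.  45. 190. 285. 324. 329.]
  bar at x=-58: z=0.1084 ylocal=0.0552
d bar centre rows at cols 329-334: [  0.   174.   173.74 173.27 172.31 171.22] [  0.   7.  73. 124. 144. 152.]
  bar at x=-58: z=0.1073 ylocal=0.0552
e bar centre rows at cols 329-334: [  0.   175.12 174.93 174.34 173.31 172.24] [  0.  26. 103. 130. 155. 162.]
  bar at x=-58: z=0.1009 ylocal=0.0547
```

View pics/e_scene_c325_160.png

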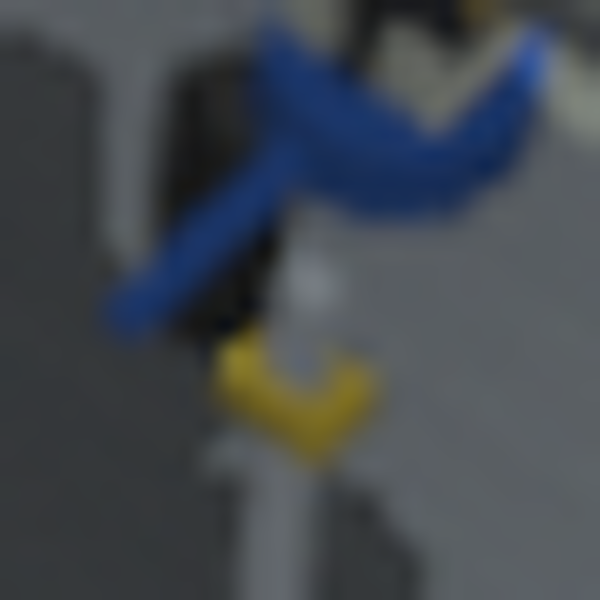

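```bash
python3 -m handwheel '[0.1,0,0,0, 0.2,0,0,0, 0.3,0,0,0, 0.4,0,0,0, 0.5,0,0,0, 0.6,0,0,0, 0.7,0,0,0, 0.75,0,0,0, 0.75,0,0,0, 0.75,0,0,0]'
python3 - <<'E'
from h import *
go([.561,.178,.106]);snap("f");crop("f","scene",320,155,355,190,20)
ptr("f")
E
```

```text
time_s: 10.5
tcp_pos: [0.5619, 0.1763, 0.1068]
eef_rot: [-161.4, 89.9, 10.4]
contact_force: [-2.0, -1.7, 7.2]
gripper_width: 0.0005
t 10.5 tcp [0.5619 0.1763 0.1068] F [-2.05 -1.72  7.17] shift cm [ 0.08 -0.16  0.11]
f bar centre rows at cols 329-334: [  0.   176.3  176.01 175.37 174.23 173.37] [  0.  44. 116. 137. 161. 150.]
  bar at x=-58: z=0.0947 ylocal=0.0542
```

View pics/f_scene_c320_155.png

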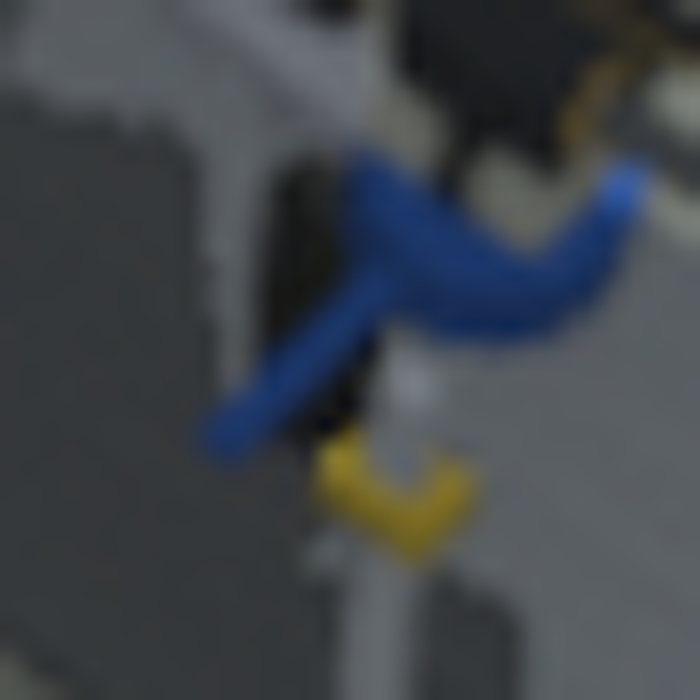

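Run:
```python
from h import *
c=load("a")["scene"]
for zc in(.096,.092):
  print(zc)
  for n,x,y,dz in(("back",-.072,.043,.005),("left",-.072,.057,0),("right",-.092,.043,0),("front",-.092,.057,-.005),("frontT",-.092,.057,.005),("ctr",-.082,.05,0)): print(n,proj(c,L(x,y,zc+dz)).round(2)[0])
for t in"adef":
  im=load(t)["scene"]["image"].astype(float)
  y=np.clip(im[...,:2].min(2)-im[...,2]-15,0,None)[165:195,325:355]
  y=cv2.resize(y,None,fx=10,fy=10,interpolation=cv2.INTER_CUBIC)
  m=y>0.4*y.max(); n,l,s,ce=cv2.connectedComponentsWithStats(m.astype(np.uint8)); i=1+s[1:,4].argmax()
  Y,X=np.where(l==i); g=lambda p,o:o+(p+.5)/10-.5
  print(t,"x",g(X.min(),325),g(X.max(),325),"y",g(Y.min(),165),g(Y.max(),165),"ctr",g((X.min()+X.max())/2,325),g((Y.min()+Y.max())/2,165),
   "row@left",g(Y[X<=X.min()+2].mean(),165),"row@right",g(Y[X>=X.max()-2].mean(),165))
```

```text
0.096
back [338.1  174.47]
left [335.02 178.34]
right [343.19 179.12]
front [340.11 183.  ]
frontT [340.32 181.19]
ctr [339.11 178.73]
0.092
back [338.03 175.21]
left [334.95 179.07]
right [343.1  179.84]
front [340.03 183.71]
frontT [340.24 181.92]
ctr [339.02 179.46]
a x 335.75 343.15 y 175.95 181.95 ctr 339.45 178.95 row@left 177.91 row@right 178.9
d x 335.65 342.95 y 176.25 182.25 ctr 339.3 179.25 row@left 177.93666666666667 row@right 179.17333333333335
e x 335.65 342.95 y 176.25 182.25 ctr 339.3 179.25 row@left 177.93666666666667 row@right 179.17333333333335
f x 335.65 342.95 y 176.25 182.25 ctr 339.3 179.25 row@left 177.96935483870968 row@right 179.19230769230768
```

```bash
for i in 1 2 3; do python3 -m handwheel '[0,0,0,0, 0,0,0,0, 0,0,0,0, 0,0,0,0, 0,0,0,0, 0,0,0,0, 0,0,0,0, 0,0,0,0, 0,0,0,0, 0,0,0,0]'; done
python3 - <<'E'
from h import *
snap("g"); ptr("g"); crop("g","scene",320,155,355,190,20)
E
```

```text
time_s: 11.85
tcp_pos: [0.5619, 0.1763, 0.1068]
eef_rot: [-160.1, 89.9, 11.7]
contact_force: [-0.2, -1.3, 6.8]
gripper_width: 0.0003
time_s: 13.1
tcp_pos: [0.5619, 0.1762, 0.1068]
eef_rot: [-160.2, 89.9, 11.6]
contact_force: [-1.2, -2.4, 7.4]
gripper_width: 0.0002
time_s: 14.35
tcp_pos: [0.5619, 0.1763, 0.1068]
eef_rot: [-159.2, 89.9, 12.5]
contact_force: [-1.3, -1.1, 6.5]
gripper_width: 0.0005
g bar centre rows at cols 329-334: [  0.   176.31 176.02 175.36 174.23 173.37] [  0.  42. 118. 136. 156. 148.]
  bar at x=-58: z=0.0948 ylocal=0.0542
```

View pics/g_scene.png

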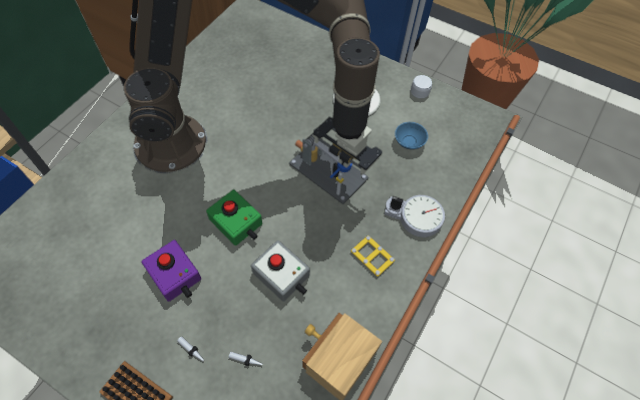

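View pics/g_top.png

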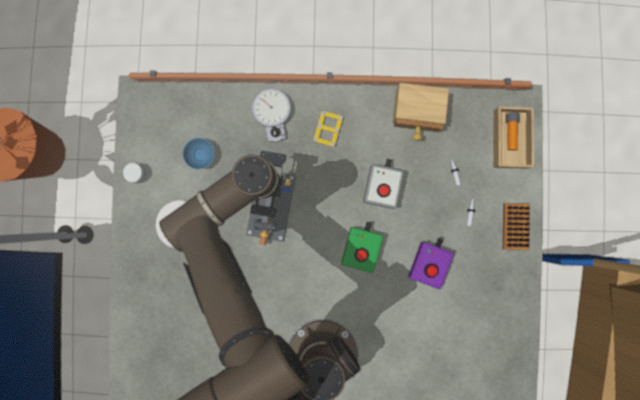

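```bash
python3 -c "
from plant import workorder; print(workorder.close_job())"
```

```text
the job is handed in; nothing more can be done
None
```

I bled the heater as asked and handed the job in at about 14.5 s, with the gripper still holding the lever down at the mark.

- **Button:** I pressed the red button on the grey box, not the green or purple look-alike. It reached a hard stop at about 24 N, against roughly 6 N for the spring alone. A later picture showed it back up.
- **Lever:** I pressed the lever down about 13–14 mm. I then held it for 3.85 s with the tool height constant at 0.1068 m and about 7 N. At 7 N it was far from the rubber stop, which takes about 13 N.
- **Pointer against mark:** Measured in the pictures, the pointer was at 94.8 mm and the mark's centre at about 96–97 mm. The mark's half-height is 5 mm, so the pointer was within it.
- **Disagreement:** The camera heights read 1–3 mm low compared with the given heights. The mark's raw reading also came out slightly above its allowed range, so I took it as 95–96 mm. That leaves about 3 mm of margin.
- **Rest of the bench:** By eye in the last pictures, nothing else had moved, though the arm partly hides the umbrella-stand lid. The mark's position did not change between the pictures taken before and after I pressed the lever.

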